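# Hold a hatch strap's knuckle in line on its spring-bolt hinge

## Robot

A 6-joint arm with a two-finger parallel gripper is mounted at the origin on the work surface. World frame = base frame: x ahead of the robot, y to its left, z up, the work surface at z = 0. Lengths are in mm, angles in rad, forces in N, time in s.
With the tool pointing down it reaches from about 275 to 750 mm from the base axis. Payload 10.2 kg.
Tool frame: the origin (TCP) lies midway between the tips of the shut fingers; the grasp point (between the pads) lies 19 mm behind it; z points along the fingers, y is the line along which they close (so a half turn about z gives the same grasp; the last joint's range is limited). The gripper opens to 85 mm and grips with 20 to 120 N. Pads are 22 mm wide; open, the fingers measure 114 mm over their backs; the gripper's body (76 mm by 85 mm) begins 54 mm behind the grasp point. The pads swing forward as they close: fully open they stand 13 mm farther back than shut.
Start: joints at [-1.397, 0.313, 1.498, -0, 1.331, -0.223], TCP at [202.884, -484.22, 231.294] pointing down, gripper open.
Joint ranges: [-2.94, 2.94], [-0.97, 2.17], [0.19, 2.56], [-1.23, 4.37], [0.02, 3.11], [-2.88, 2.88]. Speed limits (rad/s): [2.39, 2.39, 3.01, 3.14, 3.14, 3.14].

## Interface

Orientations are given as a unit quaternion [w, x, y, z].
In Python, from rig import sense, capture, finish_job, find_in, place_of gives the robot as it stands. The module is installed in compiled form; this text tells all that it offers.
- The arm moves only by the shell command python3 -m jog 'ROWS' [FORCE]. ROWS is JSON, a list of rows, each an object of numbers: "tx", "ty", "tz": the shift along the tool's x, y, z in mm; "ax", "ay", "az": the turn, a rotation vector about the tool's x, y, z in rad; "jaw": the closure, from -1 (fully open) to 1 (shut), so that 0 is half open. In form: [{"tx": .., "ty": .., "tz": .., "ax": .., "ay": .., "az": .., "jaw": ..}, ...]. A call has 1 to 5 rows; each row shifts and turns the commanded pose from where the row before left it, along the tool's axes as they then stand; what a row does not reach is not made up. A row lasts 1/8 s, in which the tool goes at most 62.5 mm and 10.7 degrees, less where a joint would pass 70% of its speed; a pose out of reach is approached as far as the arm can. A call with a gripper value outside its range is refused whole. The fingers move at their own pace and stop on an object; FORCE is the grip in N (left out, the last holds). Time passes only in rows, so rows that do not move let the fingers close. It gives the time, the measured TCP pose, the force, the opening and the grip force at its end, in the units of the state.
- sense(): the state, without advancing time (a new reading comes with each control period).
- capture(name): name is "side" or "top" or "wrist"; returns a dict with "color" (420x560x3 uint8, red, green, blue), "depth" (420x560 float32, mm along the optical axis (not along the pixel's ray), 0 where there is no reading), "fx", "fy", "cx", "cy" (pixels), "camera_from_world" (4x4, takes a point from world to camera coordinates); the wrist camera has in their place "mount" (4x4, takes a point from camera to tool coordinates, whose origin is the TCP and whose axes are the flange's). Camera axes: x right, y up, looking along -z (the intrinsics and any distortion apply to the point x, -y, -z); pixel columns grow to the right and rows downward; lengths in mm; the calibration is good to about 2 mm. A picture is of the moment at which its call begins: read the wrist's pose just before it.
- finish_job(): hands the job in; it is judged then, once.
Trained networks look in the newest picture that a camera, given by its name, has taken for a name from the list of things; names that differ only in an ending like _2 or _b are one class to them, and where a whole thing is asked for, a point or a joint stands for the part that bears it (a point fixed in the world has none). Each returns a list of dicts, best first, with "conf" (0 to 1); they miss things now and then, are a little off and sometimes report something else, mostly with a low value. They report only what shows in the picture. A call takes as long as a camera call. They do not tell look-alikes from the thing itself.
- find_in(query, camera): "centre" ([column, row] in pixels, amid what is visible of it).
- place_of(query, camera): "centre" ([column, row] in pixels: a listed point, or the origin of a listed thing).
The state is a dict: "time_s": time; "joints": joint angles; "dq": joint speeds; "tau": joint torques, N m; "eef_pos": TCP position; "ee_rot": TCP orientation; "force": force on the tool from outside, world axes, zero at the start; "wrist_torque": the same for the moment, N m; "grip_width": opening from 0.0 (shut) to 1.0 (fully open); "grip_force": force on a finger pad.
Only numpy, scipy, OpenCV 4.12 (cv2) and the standard library are available. Lean on these libraries where they do the work, as an engineer would, in place of code of your own. Each camera call takes 0.05 s, during which the arm holds its last target. There are 200 camera calls.

## Task

A lift-off hatch hinge is going back together on the bench: the clamped timber rail carries the jamb leaf, whose sprung bolt pin lies across the gap between its two knuckles. Push the pin's upright tail along the rail, away from the knuckles, fully home so that its catch keeps it back; then pick up the strap with the single knuckle from the battens and bring that knuckle into the gap, in line with the other two, so that the pin could slide straight through all three holes. Finish holding the strap there in the gripper, still and without leaning it hard on the rail, ready for the pin; do not let go, and leave the forked strap and everything else on the bench where it is.

Things in the scene. Friction and masses are not known exactly. Their poses are not given: they have to be found in the camera images.
- rail: Fixed timber rail, 230 mm long (its y = -70 to +160), 46 deep, 86 high, clamped by a foot batten behind. Origin on the bench under the middle of the gap between the jamb knuckles. x points from the open front, where the strap comes in, into the timber (leaf face behind the gap at x = 11 mm); y along the hinge axis towards the pin's tail; z up. Bolt guide with its ball catch at y = 124 to 140 mm, up to z = 94 mm.
- gap_center (a point): Point on the hinge axis midway between the two jamb knuckles, 80 mm above the bench, axes as the rail's; the strap's knuckle centre belongs here. The jamb knuckles are tubes along y, 20 mm outside, 12 mm bore, 22 mm long, starting 17.5 mm either side of this point: the gap is 35 mm wide. A knuckle in line is 1 mm clear of the leaf behind it.
- pin (a joint): Travel in m of the sprung bolt pin (10 mm steel bar) along the rail's +y. Near 0 it lies through the gap; full stroke is 0.046, where its tip is clear of the gap inside the +y knuckle. The spring pushes back with 1.5 to 4 N; over the last 11 mm a ball catch adds about 10 N, then snaps and keeps the pin at 0.046 when let go. Short of about 0.042 it springs back.
- pin_tail (a point): Point on the pin's upright tail, a 12 mm round steel post, 33 mm above the hinge axis (113 mm above the bench); its round top is 13 mm higher (126 mm). At pin travel 0 it stands at y = 58 mm of the rail, at full stroke at y = 104. Above 95 mm height nothing stands beside it, so it can be pushed or pinched there.
- strap: Loose black iron strap with ONE knuckle, about 0.26 kg, flat across the battens. Plate 32 mm wide (y), 6 thick, x = -86 (round end) to 75 mm; sides parallel from x = -70. Origin on the plate's underside, mid width, near the centre of mass; x points to the knuckle, z up. Knuckle: tube along y, 30 mm long, 20 mm outside, 12 mm bore, centred at x = 85, z = 10 mm, underside level with the plate's.
- strap_bore (a point): Centre of the single knuckle's bore (85, 0, 10 mm in the strap's frame); axes as the strap's, y along the bore.
- fork_strap: Loose strap that stays where it is: same length, but 48 mm wide and with TWO 12 mm knuckles with a gap between them at its end. Lies beside the strap, about parallel, on either side of it, centres about 100 mm apart. Origin as the strap's.
- battens: Fixed plywood board, 140 (x) by 220 (y) mm, 6 mm thick, with two battens along y, each 20 mm wide, tops 30 mm above the bench, centred at x = -52 and +52 mm. Origin in the middle on the bench. The straps lie across the battens; between these are 84 mm of free room for fingers beside the strap and 24 mm beneath it.
- steel_block: Loose dark steel block 60 x 100 x 50 mm, a bystander; origin under its centre.
- jar: Amber glass jar 60 mm across, 75 mm high, a bystander; origin under its centre.
- tin: Aluminium tin 74 mm across, 85 mm high, a bystander; origin under its centre.
- hammer: Hammer lying down, about 220 mm long, a bystander; origin under its middle.
- screw_tray: Shallow metal tray 75 x 95 x 22 mm, a bystander; origin under its centre.
- glue: White bottle 44 mm across, 120 mm high, a bystander; origin under its centre.
- mug: White mug 72 mm across, 85 mm high, a bystander; origin under its centre.
Mind the look-alikes: they are no part of the job. What is shaped like the strap but pink or purple is not meant.

How it is judged:
By the outcome, as a careful person would: the job done as asked, in the order asked, and still so for the second after the job is handed in, while the arm keeps its last pose, push and grip.
It also fails if it takes over 64 s, if anything falls off the work surface, if the arm or the gripper's body presses on something with over 40 N, if the wrist force passes 120 N, or if a joint passes its speed limit or range.

## Working session

There is one attempt and no reset: what is moved stays moved. The work goes in short steps, Python scripts to look and compute and a shell command to move; the robot and the scene stay as the last step left them, time stands still between calls to the robot, and variables do not carry over. Pictures are saved under pics/ and viewed, at most 10 in all, crops included, and the job is handed in when it is done.

```bash
mkdir -p pics; cat > h.py <<'E'
import numpy as np, cv2
from rig import sense, capture, finish_job, find_in, place_of
from scipy.spatial.transform import Rotation as R
def tool():
    s=sense(); T=np.eye(4); q=s["ee_rot"]; T[:3,:3]=R.from_quat([q[1],q[2],q[3],q[0]]).as_matrix(); T[:3,3]=s["eef_pos"]; return T
def cap(n):
    T=tool(); c=capture(n)
    c["W"]=T@np.array(c["mount"]) if "mount" in c else np.linalg.inv(np.array(c["camera_from_world"]))
    return c
def ray(c,px):
    d=np.array([(px[0]-c["cx"])/c["fx"],-(px[1]-c["cy"])/c["fy"],-1.]); return c["W"][:3,3],c["W"][:3,:3]@d
def atz(c,px,z):
    o,d=ray(c,px); return o+d*(z-o[2])/d[2]
def dep(c,px):
    o,d=ray(c,px); u,v=int(round(px[0])),int(round(px[1])); w=c["depth"][max(v-2,0):v+3,max(u-2,0):u+3]; w=w[w>0]
    return o+d*np.median(w) if len(w) else None
def cloud(c):
    h,w=c["depth"].shape; u,v=np.meshgrid(np.arange(w),np.arange(h)); z=c["depth"]
    P=np.stack([(u-c["cx"])/c["fx"]*z,-(v-c["cy"])/c["fy"]*z,-z],-1)
    return P@c["W"][:3,:3].T+c["W"][:3,3]
def save(c,n): cv2.imwrite(f"pics/{n}.png",c["color"][:,:,::-1])
E
python3 - <<'E'
from h import *
np.set_printoptions(precision=1,suppress=True)
for cam in ["top","side"]:
    c=cap(cam); save(c,cam+"0"); print(cam,[k for k in c if k not in("color","depth")],c["W"][:3,3])
    for q in ["rail","gap_center","pin_tail","strap","strap_bore","fork_strap","battens"]:
        for r in place_of(q,cam)[:3]: print(q,round(r["conf"],2),np.array(r["centre"]),dep(c,r["centre"]))
s=sense();print(s)
E
```

```text
top ['fx', 'fy', 'cx', 'cy', 'camera_from_world', 'W'] [ 417.6  -79.7 1323.8]
rail 0.64 [234.4 185.2] [583.7  74.   82.3]
gap_center 0.79 [232.  184.6] [596.3  92.    3.6]
gap_center 0.47 [139.2 196.5] [548.2 381.7  83.9]
pin_tail 0.48 [210.2 175. ] [617.1 152.4  83.3]
strap 0.85 [420.  231.2] [ 433.8 -547.5    7.1]
strap 0.58 [320.3 217.7] [ 479.5 -207.    37.5]
strap_bore 0.93 [322.5 194.2] [ 557.  -214.1   46.9]
strap_bore 0.58 [439.8 246.2] [ 383.2 -607.8   20.2]
strap_bore 0.57 [343.9 264.8] [ 321.2 -288.1    7.6]
fork_strap 0.79 [355.9 217.5] [ 479.7 -325.3   37.2]
battens 0.81 [338.5 219. ] [ 476.3 -272.     6.2]
side ['fx', 'fy', 'cx', 'cy', 'camera_from_world', 'W'] [138.9 719.9 720.4]
rail 0.58 [225.7 259.5] [600.1  86.5   0.2]
gap_center 0.56 [222.8 236.1] [600.   85.2  81. ]
pin_tail 0.84 [205.5 240.5] [604.  151.1 116.8]
strap 0.75 [306.9 199. ] [ 485.2 -218.4   34.4]
strap 0.44 [347.7 166.5] [ 439.8 -521.1    0.3]
strap_bore 0.73 [367.3 156.6] [268.5  31.9 351.6]
strap_bore 0.72 [231.8 365.2] [408.  376.9  51.1]
strap_bore 0.6 [283.  191.4] [ 563.8 -212.8   46.3]
fork_strap 0.84 [317.4 186.4] [ 480.8 -302.6   32.3]
fork_strap 0.35 [288.  360.6] [314.7 325.   49.9]
battens 0.58 [313.5 202.2] [ 460.1 -209.6   34.7]
{'time_s': 0.8, 'joints': array([-1.4,  0.3,  1.5,  0. ,  1.3, -0.2]), 'dq': array([-0., -0.,  0.,  0., -0.,  0.]), 'tau': array([  0. , -41.2, -26. ,  -0. ,   0. ,  -0. ]), 'eef_pos': array([ 202.9, -484.2,  231.3]), 'ee_rot': array([0. , 1. , 0.2, 0. ]), 'force': array([-0.9, -0.2,  0.3]), 'wrist_torque': array([-0., -0., -0.]), 'grip_force': 0.0, 'grip_width': 1.0004116966860082}
```

View pics/top0.png

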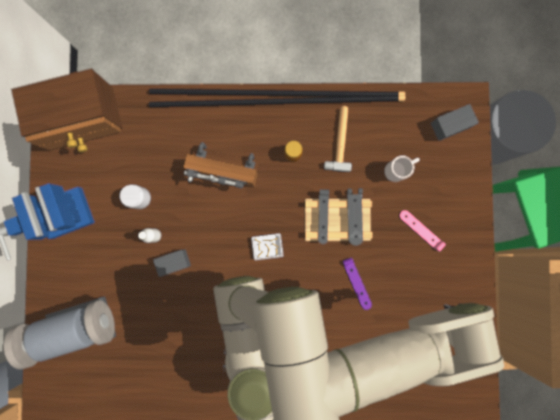

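View pics/side0.png

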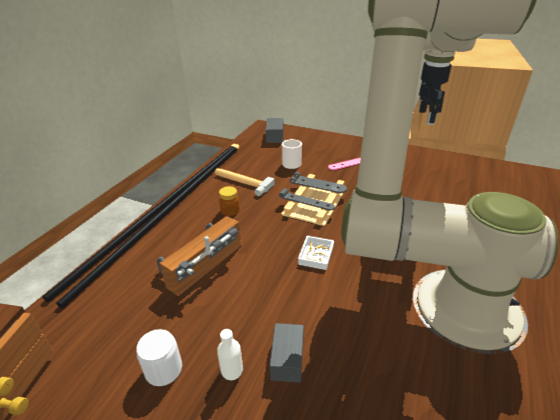

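Top view: the rail is at about (220,170) with its knuckles on the near side. The plain strap is at (322,217) and the forked one at (356,217). The pink and purple straps at (422,230) and (357,284) are decoys. The side view agrees, with the tail at (206,241). Next I'll take the tool over the rail.

```bash
cat >> h.py <<'E'
np.set_printoptions(precision=2,suppress=True)
def plan(p,yaw,T=None):
    "shift (current tool axes) and turn to TCP p, pointing down, tool x at world yaw (rad)"
    T=tool() if T is None else T
    c,s=np.cos(yaw),np.sin(yaw); G=np.array([[c,s,0],[s,-c,0],[0,0,-1]])
    print("TCP",T[:3,3],"toolx yaw",np.arctan2(T[1,0],T[0,0]),"shift tool",T[:3,:3].T@(np.array(p)-T[:3,3]),"turn",R.from_matrix(T[:3,:3].T@G).as_rotvec())
E
python3 - <<'E'
from h import *
c=cap("wrist"); print(np.array(c["mount"]),c["fx"]); print(tool())
plan([560,110,260],-0.28)
plan([560,110,260],-0.28+np.pi)
E
```

```text
[[  -0.      0.96    0.27   69.78]
 [   1.     -0.      0.      0.36]
 [   0.      0.27   -0.96 -142.02]
 [   0.      0.      0.      1.  ]] 293.96468879027213
[[   0.92    0.39    0.    202.91]
 [   0.39   -0.92   -0.   -484.21]
 [   0.      0.     -1.    231.3 ]
 [   0.      0.      0.      1.  ]]
TCP [ 202.91 -484.21  231.3 ] toolx yaw 0.39684695720300306 shift tool [ 559.01 -410.01  -28.69] turn [ 0.   -0.    0.68]
TCP [ 202.91 -484.21  231.3 ] toolx yaw 0.39684695720300306 shift tool [ 559.01 -410.01  -28.69] turn [ 0.    0.   -2.46]
```

```bash
python3 -m jog '[{"tx":40,"ty":-30,"tz":-10,"jaw":1},{"tx":40,"ty":-30,"tz":-10,"jaw":1},{"tx":40,"ty":-30,"tz":-9,"jaw":1},{"tx":40,"ty":-30,"jaw":1},{"tx":40,"ty":-30,"jaw":1}]' 40
python3 -m jog '[{"tx":40,"ty":-30,"jaw":1},{"tx":40,"ty":-30,"jaw":1},{"tx":40,"ty":-30,"jaw":1},{"tx":40,"ty":-30,"jaw":1},{"tx":40,"ty":-30,"jaw":1}]'
python3 -m jog '[{"tx":40,"ty":-30,"jaw":1},{"tx":40,"ty":-30,"jaw":1},{"tx":40,"ty":-25,"jaw":1},{"tx":39,"ty":-25,"jaw":1},{"az":0.18,"jaw":1}]'
python3 -m jog '[{"az":0.18,"jaw":1},{"az":0.18,"jaw":1},{"az":0.14,"jaw":1}]'
python3 - <<'E'
from h import *
plan([560,110,260],-0.28)
c=cap("wrist"); save(c,"w1")
for q in ["gap_center","pin_tail","rail"]:
    for r in place_of(q,"wrist")[:2]: print(q,round(r["conf"],2),np.array(r["centre"]),dep(c,r["centre"]),atz(c,r["centre"],{"gap_center":80,"pin_tail":113,"rail":0}[q]))
E
```

```text
TCP [ 202.91 -484.21  231.3 ] toolx yaw 0.39684695720300306 shift tool [ 559.01 -410.01  -28.69] turn [ 0.   -0.    0.68]schema error: expected keys tx, ty, tz, ax, ay, az, jaw
schema error: expected keys tx, ty, tz, ax, ay, az, jaw
schema error: expected keys tx, ty, tz, ax, ay, az, jaw
schema error: expected keys tx, ty, tz, ax, ay, az, jaw
```

View pics/w1.png

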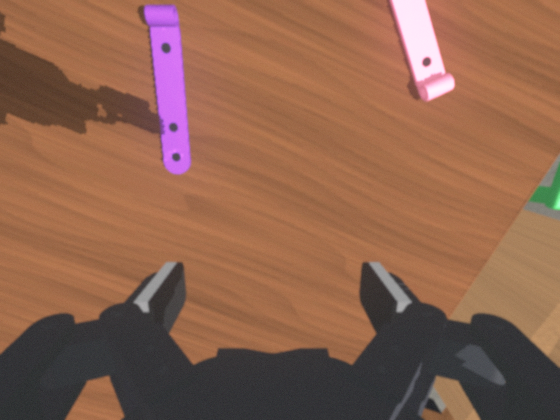

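The rows were refused because every key is required, so the arm hasn't moved. This picture shows only the purple and pink decoys, with the open fingers at the bottom.

```bash
python3 -m jog '[{"tx":40,"ty":-30,"tz":-10,"ax":0,"ay":0,"az":0,"jaw":1},{"tx":40,"ty":-30,"tz":-10,"ax":0,"ay":0,"az":0,"jaw":1},{"tx":40,"ty":-30,"tz":-9,"ax":0,"ay":0,"az":0,"jaw":1},{"tx":40,"ty":-30,"tz":0,"ax":0,"ay":0,"az":0,"jaw":1},{"tx":40,"ty":-30,"tz":0,"ax":0,"ay":0,"az":0,"jaw":1}]' 40
python3 -m jog '[{"tx":40,"ty":-30,"tz":0,"ax":0,"ay":0,"az":0,"jaw":1},{"tx":40,"ty":-30,"tz":0,"ax":0,"ay":0,"az":0,"jaw":1},{"tx":40,"ty":-30,"tz":0,"ax":0,"ay":0,"az":0,"jaw":1},{"tx":40,"ty":-30,"tz":0,"ax":0,"ay":0,"az":0,"jaw":1},{"tx":40,"ty":-30,"tz":0,"ax":0,"ay":0,"az":0,"jaw":1}]'
python3 -m jog '[{"tx":40,"ty":-30,"tz":0,"ax":0,"ay":0,"az":0,"jaw":1},{"tx":40,"ty":-30,"tz":0,"ax":0,"ay":0,"az":0,"jaw":1},{"tx":40,"ty":-25,"tz":0,"ax":0,"ay":0,"az":0,"jaw":1},{"tx":39,"ty":-25,"tz":0,"ax":0,"ay":0,"az":0,"jaw":1},{"tx":0,"ty":0,"tz":0,"ax":0,"ay":0,"az":0.18,"jaw":1}]'
python3 -m jog '[{"tx":0,"ty":0,"tz":0,"ax":0,"ay":0,"az":0.18,"jaw":1},{"tx":0,"ty":0,"tz":0,"ax":0,"ay":0,"az":0.18,"jaw":1},{"tx":0,"ty":0,"tz":0,"ax":0,"ay":0,"az":0.14,"jaw":1}]'
cat > look.py <<'E'
from h import *; import sys
plan([560,110,260],-0.28)
c=cap("wrist"); save(c,sys.argv[1])
for q in ["gap_center","pin_tail","rail"]:
    for r in place_of(q,"wrist")[:2]: print(q,round(r["conf"],2),np.array(r["centre"]),dep(c,r["centre"]),atz(c,r["centre"],{"gap_center":80,"pin_tail":113,"rail":0}[q]))
E
python3 look.py w2
```

```text
time_s: 1.68
eef_pos: [330.0, -267.2, 260.5]
ee_rot: [0.0, 0.98, 0.197, 0.0]
force: [0.1, -0.3, 0.6]
grip_width: 0.003
grip_force: 0.0
time_s: 2.3
eef_pos: [456.5, -51.4, 260.5]
ee_rot: [0.0, 0.98, 0.197, 0.0]
force: [1.2, -0.4, 0.7]
grip_width: 0.003
grip_force: 0.0
time_s: 2.92
eef_pos: [560.8, 112.2, 259.5]
ee_rot: [-0.0, 0.994, 0.108, -0.0]
force: [-0.5, -0.2, -0.2]
grip_width: -0.001
grip_force: 0.0
time_s: 3.3
eef_pos: [560.0, 110.0, 260.3]
ee_rot: [-0.0, 0.99, -0.144, -0.0]
force: [-0.2, 0.4, 1.0]
grip_width: 0.003
grip_force: 0.0
TCP [560.   110.   260.25] toolx yaw -0.28818894891130703 shift tool [ 0.   -0.    0.25] turn [-0.    0.   -0.01]
gap_center 0.85 [286.3 161.2] [593.84  84.75  83.65] [593.46  84.68  80.  ]
pin_tail 0.67 [227.8 170.5] [605.42 140.65 124.49] [604.53 142.73 113.  ]
rail 0.72 [279.8 156.5] [593.6   89.93  -0.5 ] [593.64  89.93   0.  ]
```

View pics/w2.png

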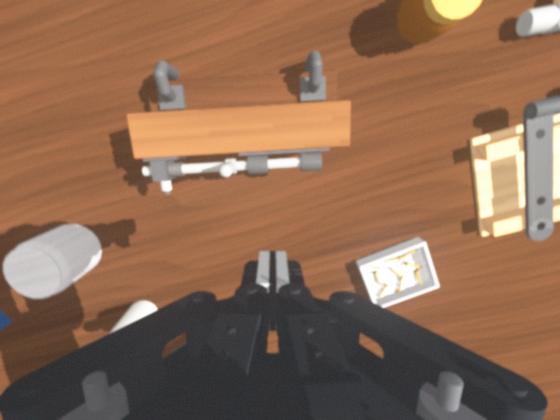

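The wrist view shows the rail from (135,130) to (350,125). The knuckles are at (257,164) and (311,161), the gap is at (284,162) and the tail top is at (228,168). I'll fit the rail's pose from the depth.

```bash
cat > rail.py <<'E'
from h import *
c=cap("wrist"); P=cloud(c); col=c["color"].astype(int)
z=P[...,2]; m=(c["depth"]>0)&(abs(z-86)<5)&(P[...,0]>520)&(P[...,0]<700)&(P[...,1]>-60)&(P[...,1]<280)
rb=col[...,0]-col[...,2]; top=m&(rb>60)
pts=P[top]; print("n",len(pts),"z",np.median(pts[:,2]))
(cx,cy),(w,h),a=cv2.minAreaRect(pts[:,:2].astype(np.float32)); print((cx,cy),(w,h),a)
b=cv2.boxPoints(((cx,cy),(w,h),a)); e=[(b[1]-b[0]),(b[2]-b[1])]; l=max(e,key=np.linalg.norm); l/=np.linalg.norm(l)
if l[1]<0:l=-l
# refine: long front/back edges by PCA of per-slice midline
y=pts[:,:2]@l; n=np.array([l[1],-l[0]]); x=pts[:,:2]@n
ys=np.arange(np.percentile(y,5),np.percentile(y,95),4); lo=[];hi=[]
for q in ys:
    k=abs(y-q)<2; lo.append(np.percentile(x[k],3)); hi.append(np.percentile(x[k],97))
sl=np.polyfit(ys,hi,1)[0]; slo=np.polyfit(ys,lo,1)[0]; print("edge slopes",sl,slo)
yaw=np.arctan2(n[1],n[0])-np.arctan(sl) ; ex=np.array([np.cos(yaw),np.sin(yaw)]); ey=np.array([-ex[1],ex[0]])
print("rail yaw",yaw, "rect",np.arctan2(n[1],n[0]))
y=pts[:,:2]@ey; x=pts[:,:2]@ex; y0=(np.percentile(y,.3)+np.percentile(y,99.7))/2-45
print("len",np.ptp(np.percentile(y,[.3,99.7])),"x range",np.percentile(x,[1,99]))
# steel in front of rail
s=(c["depth"]>0)&(z>70)&(z<135)&~top&(rb<60); Q=P[s]; qx=Q[:,:2]@ex; qy=Q[:,:2]@ey-y0
k=(qy>-70)&(qy<165)&(qx>np.percentile(x,1)-45)&(qx<np.percentile(x,1)+5)
Q,qx,qy=Q[k],qx[k],qy[k]
for lo_ in range(-50,150,6):
    k=(qy>lo_)&(qy<=lo_+6)
    if k.sum()>3:
        t=k&(Q[:,2]>np.percentile(Q[k,2],85)-2); print(lo_,k.sum(),"ztop",np.percentile(Q[k,2],95),"x at top",np.median(qx[t]),"xr",np.percentile(qx[k&(Q[:,2]>76)],[3,97]) if (k&(Q[:,2]>76)).any() else "")
print("y0",y0,"ex",ex,"ey",ey)
E
python3 rail.py
```

```text
n 10073 z 85.53020208433492
(627.0635986328125, 125.63780975341797) (229.64891052246094, 69.44085693359375) 77.06655883789062
edge slopes 0.0005093466075173057 -0.00040974480508757313
rail yaw -0.2262404362746593 rect -0.22573109
len 227.5405370495745 x range [572.38 617.05]
-50 11 ztop 86.5788118775954 x at top 570.3106974145055 xr [569.31 571.43]
-44 34 ztop 88.51773969233659 x at top 561.6487797404574 xr [549.7  571.63]
-38 132 ztop 89.98435736295171 x at top 557.9389778045487 xr [548.96 571.84]
-32 127 ztop 89.97002774585704 x at top 557.1737380298944 xr [549.18 571.26]
-26 127 ztop 89.98143010299013 x at top 557.4722467161921 xr [549.38 571.5 ]
-20 112 ztop 89.52879260499387 x at top 557.541010644649 xr [549.67 571.79]
-14 72 ztop 86.18497156767643 x at top 559.7730946976601 xr [553.03 571.29]
-8 67 ztop 86.02035110151746 x at top 559.0411594370776 xr [553.39 571.55]
-2 76 ztop 86.21109049300537 x at top 560.1179810307535 xr [553.72 571.8 ]
4 69 ztop 86.17944274641782 x at top 559.5042973381837 xr [552.82 571.25]
10 72 ztop 85.9591698510403 x at top 559.0670376377435 xr [553.21 
[... 1102 characters left out ...]
57.5300844675334 xr [553.94 562.33]
106 77 ztop 86.92091894384797 x at top 557.6003157014909 xr [551.27 564.07]
112 101 ztop 87.43249633317515 x at top 559.1304896529377 xr [551.51 571.65]
118 108 ztop 89.28456669538832 x at top 558.776595494666 xr [550.1  571.17]
124 252 ztop 94.61882828276394 x at top 557.5705366222339 xr [535.66 570.49]
130 203 ztop 94.71632195189233 x at top 558.5139367909256 xr [533.19 570.83]
136 111 ztop 94.46850183737595 x at top 558.6485853564977 xr [541.7  571.14]
142 49 ztop 86.31418427928041 x at top 560.2677303989615 xr [553.31 571.44]
148 53 ztop 85.24609251356839 x at top 558.7543025164122 xr [552.93 570.99]
y0 218.0119712435856 ex [ 0.97 -0.22] ey [0.22 0.97]
```

```bash
cat >> h.py <<'E'
YAW=-0.226; EX=np.array([np.cos(YAW),np.sin(YAW),0]); EY=np.array([-EX[1],EX[0],0]); GAP=558.2*EX+218.0*EY+[0,0,80]
def inrail(p): d=np.asarray(p)-GAP; return np.array([d@EX,d@EY,d[2]+80])
E
python3 - <<'E'
from h import *
print(GAP); p=GAP+25*EY; p[2]=102; plan(p,YAW)
E
```

```text
[592.85  87.37  80.  ]
TCP [560.   109.96 260.3 ] toolx yaw -0.28053025779192764 shift tool [ 36.46 -12.34 158.3 ] turn [-0.    0.   -0.05]
```

```bash
python3 -m jog '[{"tx":36,"ty":-12,"tz":25,"ax":0,"ay":0,"az":0,"jaw":1},{"tx":0,"ty":0,"tz":40,"ax":0,"ay":0,"az":-0.054,"jaw":1},{"tx":0,"ty":0,"tz":45,"ax":0,"ay":0,"az":0,"jaw":1},{"tx":0,"ty":0,"tz":35,"ax":0,"ay":0,"az":0,"jaw":1},{"tx":0,"ty":0,"tz":13,"ax":0,"ay":0,"az":0,"jaw":1}]'
python3 -m jog '[{"tx":0,"ty":0,"tz":0,"ax":0,"ay":0,"az":0,"jaw":1}]'; python3 - <<'E'
from h import *
p=GAP+25*EY; p[2]=102; plan(p,YAW); print(inrail(tool()[:3,3]))
E
```

```text
time_s: 4.18
eef_pos: [597.1, 111.4, 100.5]
ee_rot: [0.0, 0.994, -0.114, -0.002]
force: [0.9, 0.3, -0.3]
grip_width: -0.001
grip_force: 0.0
time_s: 4.3
eef_pos: [598.0, 111.4, 102.5]
ee_rot: [0.0, 0.993, -0.114, -0.0]
force: [0.6, 0.0, -0.0]
grip_width: 0.004
grip_force: 0.0
TCP [598.02 111.43 102.49] toolx yaw -0.22834438795860787 shift tool [ 0.35 -0.4   0.49] turn [ 0.  0. -0.]
[ -0.35  24.6  102.49]
```

```bash
python3 -m jog '[{"tx":0,"ty":-8,"tz":0,"ax":0,"ay":0,"az":0,"jaw":1},{"tx":0,"ty":-8,"tz":0,"ax":0,"ay":0,"az":0,"jaw":1},{"tx":0,"ty":-8,"tz":0,"ax":0,"ay":0,"az":0,"jaw":1},{"tx":0,"ty":-7,"tz":0,"ax":0,"ay":0,"az":0,"jaw":1},{"tx":0,"ty":0,"tz":0,"ax":0,"ay":0,"az":0,"jaw":1}]'
python3 -m jog '[{"tx":0,"ty":-6,"tz":0,"ax":0,"ay":0,"az":0,"jaw":1},{"tx":0,"ty":-6,"tz":0,"ax":0,"ay":0,"az":0,"jaw":1},{"tx":0,"ty":0,"tz":0,"ax":0,"ay":0,"az":0,"jaw":1}]'
python3 -m jog '[{"tx":0,"ty":-5,"tz":0,"ax":0,"ay":0,"az":0,"jaw":1},{"tx":0,"ty":-5,"tz":0,"ax":0,"ay":0,"az":0,"jaw":1},{"tx":0,"ty":0,"tz":0,"ax":0,"ay":0,"az":0,"jaw":1}]'
```

```text
time_s: 4.92
eef_pos: [605.1, 142.1, 102.3]
ee_rot: [-0.0, 0.993, -0.114, 0.0]
force: [-0.6, -2.3, 1.2]
grip_width: 0.001
grip_force: 0.9
time_s: 5.3
eef_pos: [607.7, 153.7, 102.3]
ee_rot: [-0.0, 0.993, -0.114, 0.0]
force: [-0.1, -3.0, 1.8]
grip_width: 0.004
grip_force: 1.2
time_s: 5.68
eef_pos: [610.0, 163.0, 102.2]
ee_rot: [0.0, 0.993, -0.114, -0.0]
force: [-1.1, -3.8, 1.8]
grip_width: -0.0
grip_force: 1.6
```

```bash
for i in 1; do python3 -m jog '[{"tx":0,"ty":-4,"tz":0,"ax":0,"ay":0,"az":0,"jaw":1},{"tx":0,"ty":0,"tz":0,"ax":0,"ay":0,"az":0,"jaw":1}]'; done
python3 -m jog '[{"tx":0,"ty":-3,"tz":0,"ax":0,"ay":0,"az":0,"jaw":1},{"tx":0,"ty":0,"tz":0,"ax":0,"ay":0,"az":0,"jaw":1}]'
python3 -m jog '[{"tx":0,"ty":-2,"tz":0,"ax":0,"ay":0,"az":0,"jaw":1},{"tx":0,"ty":0,"tz":0,"ax":0,"ay":0,"az":0,"jaw":1}]'
```

```text
time_s: 5.92
eef_pos: [610.8, 167.7, 102.1]
ee_rot: [-0.0, 0.993, -0.114, -0.0]
force: [-0.7, -0.3, 0.2]
grip_width: 0.006
grip_force: 0.0
time_s: 6.18
eef_pos: [611.4, 169.9, 102.1]
ee_rot: [0.0, 0.993, -0.114, -0.0]
force: [-0.9, -3.1, -0.6]
grip_width: -0.001
grip_force: 1.6
time_s: 6.42
eef_pos: [611.5, 170.3, 102.0]
ee_rot: [0.002, 0.993, -0.114, -0.001]
force: [-4.2, -11.3, 1.8]
grip_width: -0.003
grip_force: 5.9
```

It snapped (the force fell to about 0) and now sits against the stop. I'll push a little more to be sure, then back off and check.

```bash
python3 -m jog '[{"tx":0,"ty":-2,"tz":0,"ax":0,"ay":0,"az":0,"jaw":1},{"tx":0,"ty":0,"tz":0,"ax":0,"ay":0,"az":0,"jaw":1}]'
python3 -m jog '[{"tx":0,"ty":10,"tz":0,"ax":0,"ay":0,"az":0,"jaw":1},{"tx":0,"ty":10,"tz":0,"ax":0,"ay":0,"az":0,"jaw":1},{"tx":-20,"ty":10,"tz":-40,"ax":0,"ay":0,"az":0,"jaw":1},{"tx":-20,"ty":10,"tz":-50,"ax":0,"ay":0,"az":0,"jaw":1},{"tx":0,"ty":0,"tz":-40,"ax":0,"ay":0,"az":0,"jaw":1}]'
python3 -m jog '[{"tx":0,"ty":20,"tz":0,"ax":0,"ay":0,"az":0,"jaw":1},{"tx":0,"ty":0,"tz":0,"ax":0,"ay":0,"az":0,"jaw":1}]'
python3 rail.py; python3 - <<'E'
from h import *
c=cap("wrist")
for r in place_of("pin_tail","wrist")[:2]: print(r, inrail(atz(c,r["centre"],113)))
for r in place_of("gap_center","wrist")[:2]: print(r, inrail(atz(c,r["centre"],80)))
E
```

```text
time_s: 6.68
eef_pos: [611.6, 170.6, 102.0]
ee_rot: [0.003, 0.993, -0.115, -0.002]
force: [-8.1, -19.0, 3.1]
grip_width: -0.001
grip_force: 10.3
time_s: 7.3
eef_pos: [563.6, 143.9, 234.7]
ee_rot: [-0.001, 0.993, -0.114, 0.001]
force: [0.5, 0.1, 0.7]
grip_width: -0.003
grip_force: 0.0
time_s: 7.55
eef_pos: [559.5, 123.4, 231.6]
ee_rot: [-0.0, 0.993, -0.115, -0.0]
force: [0.6, 0.8, -0.6]
grip_width: 0.004
grip_force: 0.0
n 12352 z 85.49925979751083
(638.4236450195312, 123.2323989868164) (230.00059509277344, 46.117759704589844) 76.81041717529297
edge slopes -0.004282264980709057 -0.004190526925906175
rail yaw -0.22591933337456072 rect -0.23020157
len 227.17546468652984 x range [572.58 617.09]
-50 15 ztop 86.1699798876639 x at top 570.3121256472955 xr [569.39 572.13]
-44 53 ztop 89.2740810775974 x at top 559.670152693358 xr [550.89 572.16]
-38 156 ztop 89.83867141853653 x at top 557.5893896091003 xr [549.33 572.14]
-32 153 ztop 89.49113396177906 x at top 557.9618052104581 xr [549.42 572.18]
-26 150 ztop 89.87928120757726 x at top 558.0360197718534 xr [549.25 571.37]
-20 130 ztop 89.54890
[... 1647 characters left out ...]
7.19739862557122 x at top 563.4107872888507 xr [559.87 571.95]
118 126 ztop 92.49093788904109 x at top 558.861066918858 xr [549.23 571.9 ]
124 306 ztop 94.45177991678372 x at top 558.6406753280787 xr [535.97 571.17]
130 252 ztop 94.50316658593266 x at top 558.6958725340888 xr [533.24 571.22]
136 128 ztop 94.63287405723375 x at top 558.7126285507153 xr [544.47 572.02]
142 65 ztop 86.37436798463257 x at top 569.2975545303653 xr [553.73 572.09]
148 71 ztop 85.56114973738843 x at top 558.7618035936796 xr [553.69 571.26]
y0 217.98449300930855 ex [ 0.97 -0.22] ey [0.22 0.97]
{'centre': [193.0, 167.8], 'conf': 0.92} [ -1.19  98.16 113.  ]
{'centre': [300.6, 163.4], 'conf': 0.62} [-1.2   0.48 80.  ]
```

Pin home: the tail is at about y=102 and the gap is clear. Now the strap.

```bash
python3 - <<'E'
from h import *
plan([450,-209,250],-0.04)
E
```

```text
TCP [559.7  124.69 231.21] toolx yaw -0.22909225028703195 shift tool [-31.09 349.89 -18.68] turn [-0.    0.   -0.19]
```

```bash
python3 -m jog '[{"tx":-5,"ty":50,"tz":-19,"ax":0,"ay":0,"az":0,"jaw":-1},{"tx":-5,"ty":50,"tz":0,"ax":0,"ay":0,"az":0,"jaw":-1},{"tx":-5,"ty":50,"tz":0,"ax":0,"ay":0,"az":0,"jaw":-1},{"tx":-5,"ty":50,"tz":0,"ax":0,"ay":0,"az":0,"jaw":-1},{"tx":-5,"ty":50,"tz":0,"ax":0,"ay":0,"az":0,"jaw":-1}]'
python3 -m jog '[{"tx":-5,"ty":50,"tz":0,"ax":0,"ay":0,"az":0,"jaw":-1},{"tx":0,"ty":50,"tz":0,"ax":0,"ay":0,"az":0,"jaw":-1},{"tx":0,"ty":0,"tz":0,"ax":0,"ay":0,"az":-0.15,"jaw":-1},{"tx":0,"ty":0,"tz":0,"ax":0,"ay":0,"az":-0.04,"jaw":-1},{"tx":0,"ty":0,"tz":0,"ax":0,"ay":0,"az":0,"jaw":-1}]'
cat > strap.py <<'E'
from h import *; import sys
c=cap("wrist"); save(c,sys.argv[1])
for q,z in [("strap",30),("strap_bore",40),("fork_strap",30)]:
    for r in place_of(q,"wrist")[:2]: print(q,round(r["conf"],2),np.array(r["centre"]),dep(c,r["centre"]),atz(c,r["centre"],z))
P=cloud(c); col=c["color"].astype(int); rb=col[...,0]-col[...,2]
m=(c["depth"]>0)&(P[...,2]>32)&(P[...,2]<55)&(rb<35)&(P[...,0]>360)&(P[...,0]<620)&(P[...,1]>-400)&(P[...,1]<-120)
n,lab,st,ce=cv2.connectedComponentsWithStats(m.astype(np.uint8))
for i in range(1,n):
    if st[i,4]>800:
        Q=P[lab==i]; print(i,st[i],"rect",cv2.minAreaRect(Q[:,:2].astype(np.float32)),"z",np.percentile(Q[:,2],[5,50,95]))
        B=Q[Q[:,2]<40]; d=Q[:,:2].mean(0); u=np.linalg.svd(B[:,:2]-B[:,:2].mean(0),full_matrices=False)[2][0]; u=u*np.sign(u[0]); v=np.array([-u[1],u[0]])
        # midline fit
        x=B[:,:2]@u; y=B[:,:2]@v; xs=np.arange(np.percentile(x,12),np.percentile(x,88),4); mid=[(np.percentile(y[abs(x-q)<2],2)+np.percentile(y[abs(x-q)<2],98))/2 for q in xs]; wid=np.median([np.ptp(np.percentile(y[abs(x-q)<2],[2,98])) for q in xs])
        k,b=np.polyfit(xs,mid,1); yaw=np.arctan2(u[1],u[0])+np.arctan(k); e=np.array([np.cos(yaw),np.sin(yaw)]); f=np.array([-e[1],e[0]])
        X=Q[:,:2]@e; ym=np.median([ (xx*u+(k*xx+b)*v)@f for xx in xs]); print("  yaw",yaw,"width",wid,"x ends",np.percentile(X,[.2,99.8]))
        xo=(np.percentile(X,.2)+np.percentile(X,99.8))/2-4.5   # ends -86..95
        print("  origin",xo*e+ym*f,"bore",(xo+85)*e+ym*f)
E
python3 strap.py w3; python3 -c "
from h import *
plan([450,-209,250],-.04)"
```

```text
time_s: 8.38
eef_pos: [478.2, -114.5, 250.8]
ee_rot: [-0.0, 0.993, -0.114, -0.0]
force: [0.8, -0.4, 0.8]
grip_width: 0.997
grip_force: 0.0
time_s: 9.0
eef_pos: [451.2, -209.4, 250.8]
ee_rot: [-0.0, 1.0, -0.02, -0.0]
force: [0.2, -0.8, -0.4]
grip_width: 0.998
grip_force: 0.0
strap 0.95 [277.8 168.2] [ 478.59 -216.81   35.79] [ 477.9  -216.88   30.  ]
strap 0.72 [522.5 184.2] [ 441.07 -541.35    5.43] [ 446.15 -520.47   30.  ]
strap_bore 0.95 [277.   88.2] [ 566.32 -218.73   48.9 ] [ 567.49 -218.9    40.  ]
strap_bore 0.87 [338.5 267.4] [ 335.49 -296.99   17.79] [ 346.49 -291.96   40.  ]
fork_strap 0.79 [363.7 163.7] [ 479.86 -320.33   35.32] [ 479.24 -321.94   30.  ]
1 [ 344   73   50  162 5913] rect ((484.1578063964844, -321.82568359375), (187.99331665039062, 48.68419647216797), 0.8828241229057312) z [34.22 35.61 46.34]
  yaw 0.016402705028626917 width 44.53115517376543 x ends [385.91 571.88]
  origin [ 479.72 -320.85] bore [ 564.71 -319.46]
2 [ 264   82   27  153 3801] rect ((483.74407958984375, -215.69509887695312), (30.880504608154297, 179.47840881347656), 88.15326690673828) z [34.37 35.7  48.52]
  yaw -0.034891642588868836 width 28.94929441257331 x ends [403.1  580.49]
  origin [ 480.07 -215.34] bore [ 565.02 -218.3 ]
TCP [ 451.24 -209.39  251.12] toolx yaw -0.039366855873376135 shift tool [-1.26 -0.34  1.12] turn [-0.  0.  0.]
```

View pics/w3.png

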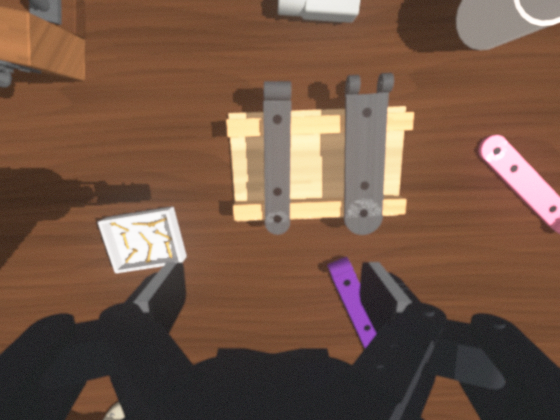

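The strap is at (277,160) with its knuckle at the top, (277,90). The fork is 105 mm to its right, with about 65 mm of room between them. I'll grasp at the origin.

```bash
python3 -m jog '[{"tx":29,"ty":5,"tz":60,"ax":0,"ay":0,"az":0,"jaw":-0.7},{"tx":0,"ty":0,"tz":60,"ax":0,"ay":0,"az":-0.004,"jaw":-0.7},{"tx":0,"ty":0,"tz":50,"ax":0,"ay":0,"az":0,"jaw":-0.7},{"tx":0,"ty":0,"tz":0,"ax":0,"ay":0,"az":0,"jaw":-0.7}]'
python3 - <<'E'
from h import *
plan([480,-215.5,13],-.035)
c=cap("wrist")
for q,z in [("strap",30),("strap_bore",40)]:
    for r in place_of(q,"wrist")[:1]: print(q,round(r["conf"],2),np.array(r["centre"]),atz(c,r["centre"],z))
E
```

```text
time_s: 9.7
eef_pos: [476.7, -214.2, 82.7]
ee_rot: [-0.002, 1.0, -0.018, -0.003]
force: [0.6, 0.3, 0.9]
grip_width: 0.849
grip_force: 0.0
TCP [ 476.66 -214.16   82.7 ] toolx yaw -0.035355454462422484 shift tool [ 3.78  1.5  69.67] turn [-0.    0.01 -0.  ]
strap 0.81 [275.9 231.7] [ 479.01 -216.4    30.  ]
strap_bore 0.73 [428.5 217.6] [ 488.88 -316.29   40.  ]
```

```bash
python3 -m jog '[{"tx":2,"ty":1,"tz":40,"ax":0,"ay":0,"az":0,"jaw":-0.7},{"tx":0,"ty":0,"tz":25,"ax":0,"ay":0,"az":0,"jaw":-0.7},{"tx":0,"ty":0,"tz":6,"ax":0,"ay":0,"az":0,"jaw":-0.7},{"tx":0,"ty":0,"tz":0,"ax":0,"ay":0,"az":0,"jaw":-0.7}]'
python3 -m jog '[{"tx":0,"ty":0,"tz":0,"ax":0,"ay":0,"az":0,"jaw":0.1},{"tx":0,"ty":0,"tz":0,"ax":0,"ay":0,"az":0,"jaw":0.6},{"tx":0,"ty":0,"tz":0,"ax":0,"ay":0,"az":0,"jaw":1},{"tx":0,"ty":0,"tz":0,"ax":0,"ay":0,"az":0,"jaw":1}]' 80
```

```text
time_s: 10.35
eef_pos: [480.8, -217.0, 15.8]
ee_rot: [0.001, 1.0, -0.018, 0.001]
force: [-0.1, -0.2, -0.1]
grip_width: 0.848
grip_force: 0.0
time_s: 10.85
eef_pos: [480.4, -216.7, 15.3]
ee_rot: [0.0, 1.0, -0.017, 0.001]
force: [-1.9, 1.2, 7.1]
grip_width: 0.352
grip_force: 78.3
```

```bash
python3 -m jog '[{"tx":0,"ty":0,"tz":-10,"ax":0,"ay":0,"az":0,"jaw":1},{"tx":0,"ty":0,"tz":-30,"ax":0,"ay":0,"az":0,"jaw":1},{"tx":0,"ty":0,"tz":-40,"ax":0,"ay":0,"az":0,"jaw":1},{"tx":0,"ty":0,"tz":-40,"ax":0,"ay":0,"az":0,"jaw":1},{"tx":0,"ty":0,"tz":0,"ax":0,"ay":0,"az":0,"jaw":1}]'
python3 -m jog '[{"tx":0,"ty":0,"tz":0,"ax":0,"ay":0,"az":0,"jaw":1}]'
cat > held.py <<'E'
from h import *; import sys
T=tool(); c=cap("wrist"); save(c,sys.argv[1])
P=cloud(c); C=(P-T[:3,3])@T[:3,:3]; col=c["color"].astype(int); rb=col[...,0]-col[...,2]
m=(c["depth"]>0)&(C[...,2]<0)&(C[...,2]>-50)&(abs(C[...,1])<26)&(C[...,0]>12)&(C[...,0]<120)&(rb<40)
Q=C[m]; print("n",len(Q))
print("tool-frame plate: x slices mid-y, z")
for x in range(15,105,5):
    k=abs(Q[:,0]-x)<2.5
    if k.sum()>5: print(x,k.sum(),np.percentile(Q[k,1],[2,98]),np.percentile(Q[k,1],[2,98]).mean(),"z",np.percentile(Q[k,2],[5,50]))
print("x max",np.percentile(Q[:,0],[99,99.8]))
q=place_of("strap_bore","wrist")
for r in q[:2]: print(r,dep(c,r["centre"]), (dep(c,r["centre"])-T[:3,3])@T[:3,:3])
E
python3 held.py w4
```

```text
time_s: 11.48
eef_pos: [481.0, -217.1, 137.0]
ee_rot: [0.002, 1.0, -0.018, 0.002]
force: [0.1, -0.7, -3.6]
grip_width: 0.352
grip_force: 79.7
time_s: 11.6
eef_pos: [479.4, -216.0, 133.1]
ee_rot: [-0.001, 1.0, -0.018, -0.001]
force: [-0.4, 0.2, -4.3]
grip_width: 0.351
grip_force: 79.7
n 16564
tool-frame plate: x slices mid-y, z
15 1391 [-24.74  24.83] 0.04378714810005846 z [-49.12 -21.23]
20 735 [-15.01  14.81] -0.10036272825665371 z [-21.04 -19.99]
25 753 [-15.19  14.71] -0.2418283161795074 z [-20.89 -19.95]
30 776 [-15.1   14.59] -0.2567888890821628 z [-20.87 -19.9 ]
35 798 [-14.95  14.8 ] -0.07712923197741794 z [-20.85 -19.81]
40 827 [-15.19  14.72] -0.23375463082664716 z [-20.79 -19.76]
45 844 [-15.06  14.57] -0.24568938268460183 z [-20.82 -19.71]
50 858 [-14.96  14.38] -0.29345629076626256 z [-20.72 -19.74]
55 898 [-15.18  14.64] -0.2666756754298918 z [-20.73 -19.73]
60 952 [-15.02  14.48] -0.26663221975051155 z [-20.68 -19.59]
65 945 [-15.27  14.66] -0.3031141624365796 z [-20.49 -19.49]
70 996 [-15.44  14.89] -0.27495134729214676 z [-20.51 -19.48]
75 1223 [-14.82  14.29] -0.26931898868376436 z [-29.66 -22.8 ]
80 1339 [-14.51  14.  ] -0.2552802979590352 z [-33.25 -31.72]
85 1348 [-14.52  14.12] -0.202568831040991 z [-34.1  -32.95]
90 1222 [-14.51  13.94] -0.2841409884762731 z [-33.16 -31.78]
95 300 [-14.18  13.66] -0.2610481532639799 z [-29.75 -28.74]
x max [93.17 93.85]
{'centre': [273.4, 85.7], 'conf': 0.64} [ 564.48 -219.25  166.03] [ 85.1    0.25 -33.05]
```

View pics/w4.png

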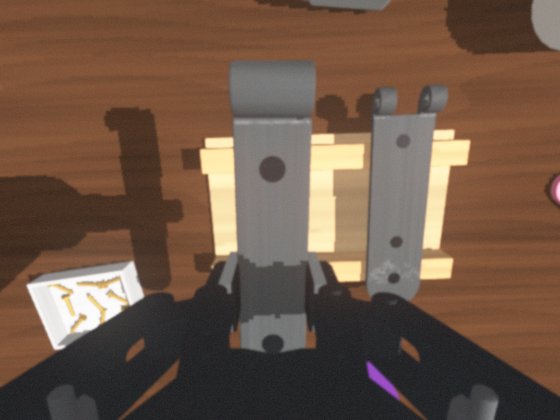

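The strap is held square: the bore is at tool (84.8, -0.25, -23.2), and the forked strap hasn't moved. Next comes staging in front of the gap.

```bash
cat >> h.py <<'E'
B=np.array([84.8,-0.25,-23.2])
def tgt(off): return GAP+off*EX-84.8*EX-0.25*EY-[0,0,23.2]
E
python3 - <<'E'
from h import *
p=tgt(-45); p[2]=120; plan(p,YAW); print(p)
E
```

```text
TCP [ 479.33 -215.94  132.69] toolx yaw -0.035210669013617364 shift tool [ -24.68 -331.47   13.34] turn [-0.    0.    0.19]
[466.3  116.22 120.  ]
```

```bash
python3 -m jog '[{"tx":-10,"ty":-30,"tz":0,"ax":0,"ay":0,"az":0,"jaw":1},{"tx":-15,"ty":-45,"tz":0,"ax":0,"ay":0,"az":0,"jaw":1},{"tx":0,"ty":-45,"tz":0,"ax":0,"ay":0,"az":0,"jaw":1},{"tx":0,"ty":-45,"tz":0,"ax":0,"ay":0,"az":0,"jaw":1},{"tx":0,"ty":-45,"tz":0,"ax":0,"ay":0,"az":0,"jaw":1}]'
python3 -m jog '[{"tx":0,"ty":-45,"tz":0,"ax":0,"ay":0,"az":0,"jaw":1},{"tx":0,"ty":-45,"tz":0,"ax":0,"ay":0,"az":0,"jaw":1},{"tx":0,"ty":-31,"tz":0,"ax":0,"ay":0,"az":0,"jaw":1},{"tx":0,"ty":0,"tz":0,"ax":0,"ay":0,"az":0.1,"jaw":1},{"tx":0,"ty":0,"tz":0,"ax":0,"ay":0,"az":0.09,"jaw":1}]'
python3 -m jog '[{"tx":0,"ty":0,"tz":13,"ax":0,"ay":0,"az":0,"jaw":1},{"tx":0,"ty":0,"tz":0,"ax":0,"ay":0,"az":0,"jaw":1},{"tx":0,"ty":0,"tz":0,"ax":0,"ay":0,"az":0,"jaw":1}]'
python3 -c "
from h import *
plan(tgt(-45),YAW)"
```

```text
time_s: 12.32
eef_pos: [461.8, -4.2, 133.2]
ee_rot: [-0.0, 1.0, -0.018, -0.001]
force: [1.4, -0.3, -3.6]
grip_width: 0.35
grip_force: 79.8
time_s: 12.95
eef_pos: [466.0, 115.7, 133.0]
ee_rot: [0.0, 0.994, -0.113, -0.001]
force: [-0.4, -1.0, -2.4]
grip_width: 0.351
grip_force: 80.0
time_s: 13.32
eef_pos: [466.6, 115.1, 120.8]
ee_rot: [0.0, 0.994, -0.112, -0.0]
force: [-0.6, -0.6, -3.0]
grip_width: 0.35
grip_force: 79.9
TCP [466.57 115.14 120.83] toolx yaw -0.22449105288342971 shift tool [-0.46 -0.99 64.03] turn [0. 0. 0.]
```

```bash
python3 -m jog '[{"tx":0,"ty":-1,"tz":30,"ax":0,"ay":0,"az":0.002,"jaw":1},{"tx":0,"ty":0,"tz":30,"ax":0,"ay":0,"az":0,"jaw":1},{"tx":0,"ty":0,"tz":4,"ax":0,"ay":0,"az":0,"jaw":1},{"tx":0,"ty":0,"tz":0,"ax":0,"ay":0,"az":0,"jaw":1},{"tx":0,"ty":0,"tz":0,"ax":0,"ay":0,"az":0,"jaw":1}]'
cat > fit.py <<'E'
from h import *; import sys
T=tool(); c=cap("wrist"); save(c,sys.argv[1]); off=float(sys.argv[2])
P=cloud(c); ex,ey=T[:3,0],-T[:3,1]
d=P-GAP; X=d@EX; Y=d@EY; Z=P[...,2]; col=c["color"].astype(int); g=(c["depth"]>0)&(col[...,0]-col[...,2]<60)
def tube(n,y0,y1,xc,lo):
    k=g&(Y>y0)&(Y<y1)&(abs(X-xc)<12)&(Z>lo)&(Z<96)
    x,y,z=X[k],Y[k],Z[k]
    # axis line in xy and height by fitting r=10 cylinder surface: (x-a-b*y)^2+(z-h-s*y)^2=100
    from scipy.optimize import least_squares
    ym=y.mean(); f=lambda p:np.hypot(x-p[0]-p[1]*(y-ym),z-p[2]-p[3]*(y-ym))-10
    r=least_squares(f,[xc,0,80,0],loss="soft_l1",f_scale=.5); print(n,len(x),"x %.2f slope %.3f z %.2f slope %.3f rms %.2f"%(r.x[0],r.x[1],r.x[2],r.x[3],np.std(r.fun)),"y",np.percentile(y,[1,99]), "ymid",np.percentile(y,[1,99]).mean())
tube("jamb-",-45,-16.5,0,82); tube("jamb+",16.5,45,0,82); tube("strap",-22 if off<-24 else -17,22 if off<-24 else 17,off,82)
print("TCP rail",inrail(T[:3,3]),"err to plan",tgt(off)-T[:3,3]); plan(tgt(0),YAW); print(sense()["force"])
E
python3 fit.py w5 -45
```

```text
time_s: 13.95
eef_pos: [467.6, 116.2, 58.3]
ee_rot: [-0.0, 0.994, -0.113, 0.001]
force: [0.5, 0.6, -3.0]
grip_width: 0.354
grip_force: 80.0fit.py:10: RuntimeWarning: Mean of empty slice.
  ym=y.mean(); f=lambda p:np.hypot(x-p[0]-p[1]*(y-ym),z-p[2]-p[3]*(y-ym))-10
  ret = ret.dtype.type(ret / rcount)
  ret = _var(a, axis=axis, dtype=dtype, out=out, ddof=ddof,
  arrmean = um.true_divide(arrmean, div, out=arrmean,
  ret = ret.dtype.type(ret / rcount)
Traceback (most recent call last):
  File "fit.py", line 12, in <module>
    tube("jamb-",-45,-16.5,0,82); tube("jamb+",16.5,45,0,82); tube("strap",-22 if off<-24 else -17,22 if off<-24 else 17,off,82)
    ~~~~^^^^^^^^^^^^^^^^^^^^^^^^
  File "fit.py", line 11, in tube
    r=least_squares(f,[xc,0,80,0],loss="soft_l1",f_scale=.5); print(n,len(x),"x %.2f slope %.3f z %.2f slope %.3f rms %.2f"%(r.x[0],r.x[1],r.x[2],r.x[3],np.std(r.fun)),"y",np.percentile(y,[1,99]), "ymid",np.percentile(y,[1,99]).mean())
                                                                                                                                                                            ~~~~~~~~~~~~~^^^^^^^^^^
IndexError: index -1 is out of bounds for axis 0 with size 0
```

View pics/w5.png

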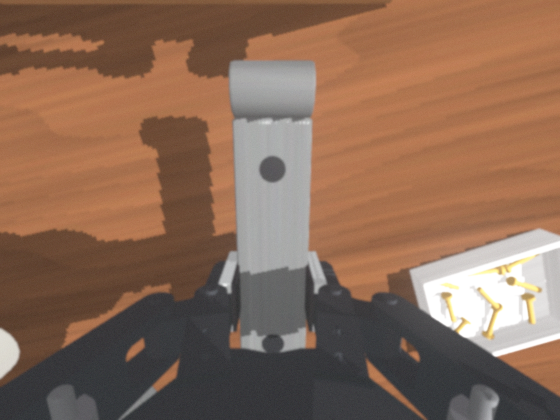

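The jamb knuckles are still just beyond the top of this view; the strap knuckle is at (272,90). I'll advance 20 mm, still clear of them, and fit.

```bash
python3 -m jog '[{"tx":7,"ty":0,"tz":0,"ax":0,"ay":0,"az":0,"jaw":1},{"tx":7,"ty":0,"tz":0,"ax":0,"ay":0,"az":0,"jaw":1},{"tx":6,"ty":0,"tz":0,"ax":0,"ay":0,"az":0,"jaw":1},{"tx":0,"ty":0,"tz":0,"ax":0,"ay":0,"az":0,"jaw":1},{"tx":0,"ty":0,"tz":0,"ax":0,"ay":0,"az":0,"jaw":1}]'
python3 fit.py w6 -25
```

```text
time_s: 14.62
eef_pos: [486.2, 111.7, 57.1]
ee_rot: [0.0, 0.994, -0.113, -0.0]
force: [-0.5, 0.1, -3.2]
grip_width: 0.348
grip_force: 80.0
jamb- 2936 x -0.12 slope 0.003 z 79.20 slope -0.002 rms 0.71 y [-38.82 -17.35] ymid -28.089161399740604
jamb+ 3285 x -0.88 slope -0.218 z 78.74 slope -0.137 rms 1.39 y [17.68 44.67] ymid 31.173398233725365
strap 4738 x -24.39 slope 0.001 z 80.12 slope -0.001 rms 0.56 y [-14.39  14.64] ymid 0.12565012417013932
TCP rail [-109.43   -0.16   57.05] err to plan [-0.39 -0.   -0.25]
TCP [486.18 111.76  57.09] toolx yaw -0.22718489770585845 shift tool [24.63  0.08  0.28] turn [ 0.  0. -0.]
[ 0.1   0.47 -3.1 ]
```

```bash
sed -i 's/abs(X-xc)<12)/abs(X-xc)<8)/; s/tube("jamb-",-45,-16.5/tube("jamb-",-45,-16.5/; s/16.5,45,0,82/16.5,38.5,0,82/' fit.py
python3 -m jog '[{"tx":5,"ty":0,"tz":0,"ax":0,"ay":0,"az":0,"jaw":1},{"tx":5,"ty":0,"tz":0,"ax":0,"ay":0,"az":0,"jaw":1},{"tx":5,"ty":0,"tz":0,"ax":0,"ay":0,"az":0,"jaw":1},{"tx":5,"ty":0,"tz":0,"ax":0,"ay":0,"az":0,"jaw":1},{"tx":0,"ty":0,"tz":0,"ax":0,"ay":0,"az":0,"jaw":1}]'
python3 -m jog '[{"tx":0,"ty":0,"tz":0,"ax":0,"ay":0,"az":0,"jaw":1}]'
python3 fit.py w7 -4.5
```

```text
time_s: 15.3
eef_pos: [506.2, 107.1, 57.1]
ee_rot: [-0.0, 0.994, -0.113, 0.0]
force: [-0.8, -0.9, -3.4]
grip_width: 0.351
grip_force: 80.0
time_s: 15.42
eef_pos: [505.7, 107.2, 57.1]
ee_rot: [0.0, 0.994, -0.113, -0.0]
force: [-0.7, 1.0, -2.7]
grip_width: 0.35
grip_force: 80.0
jamb- 3131 x -0.20 slope 0.001 z 79.14 slope -0.005 rms 0.64 y [-38.76 -17.29] ymid -28.021396898678134
jamb+ 3064 x -0.13 slope 0.001 z 79.19 slope 0.010 rms 0.95 y [17.62 38.26] ymid 27.942033500534627
strap 4127 x -4.34 slope -0.001 z 80.19 slope 0.001 rms 0.64 y [-14.42  14.75] ymid 0.16532923730465043
TCP rail [-89.35  -0.18  57.11] err to plan [ 0.04 -0.08 -0.31]
TCP [505.73 107.25  57.14] toolx yaw -0.22712656443380538 shift tool [4.57 0.09 0.34] turn [ 0.  0. -0.]
[-0.16 -0.15 -3.48]
```

View pics/w7.png

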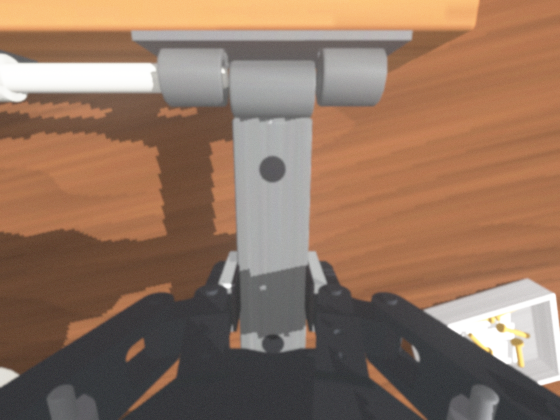

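The strap knuckle is in the gap, about 4 mm short of line and perhaps 1 mm high; all three tubes show at rows 60–105. Closing in.

```bash
cat >> fit.py <<'E'
for a,b in [(-37,-20),(-13,13),(20,37)]:
    k=g&(Y>a)&(Y<b)&(Z>82)&(Z<96)&(abs(X)<11); zc=Z[k]; print("crest z pct",np.percentile(zc,[80,90,95]),"near edge x (z>82)",np.percentile(X[k],[1]))
E
python3 -m jog '[{"tx":2,"ty":0,"tz":0.3,"ax":0,"ay":0,"az":0,"jaw":1},{"tx":2,"ty":0,"tz":0.3,"ax":0,"ay":0,"az":0,"jaw":1},{"tx":0,"ty":0,"tz":0,"ax":0,"ay":0,"az":0,"jaw":1},{"tx":0,"ty":0,"tz":0,"ax":0,"ay":0,"az":0,"jaw":1},{"tx":0,"ty":0,"tz":0,"ax":0,"ay":0,"az":0,"jaw":1}]'
python3 fit.py w8 -0.3
```

```text
time_s: 16.1
eef_pos: [509.7, 106.3, 56.6]
ee_rot: [-0.0, 0.994, -0.113, -0.0]
force: [0.9, -0.4, -4.2]
grip_width: 0.353
grip_force: 80.0
jamb- 3066 x -0.23 slope 0.008 z 79.16 slope -0.003 rms 0.63 y [-38.89 -17.28] ymid -28.087937662808258
jamb+ 2965 x -0.20 slope -0.001 z 79.17 slope 0.010 rms 0.93 y [17.66 38.26] ymid 27.956324047492203
strap 4153 x -0.33 slope -0.002 z 79.66 slope -0.002 rms 0.64 y [-14.39  14.71] ymid 0.16385186050144718
TCP rail [-85.26  -0.16  56.56] err to plan [ 0.14 -0.12  0.24]
TCP [509.76 106.34  56.59] toolx yaw -0.22717645486759575 shift tool [ 0.43  0.11 -0.21] turn [-0.  0. -0.]
[ 0.75 -0.5  -3.63]
crest z pct [89.06 89.52 89.79] near edge x (z>82) [-9.38]
crest z pct [89.5  89.96 90.25] near edge x (z>82) [-9.69]
crest z pct [89.05 89.48 89.8 ] near edge x (z>82) [-9.33]
```

```bash
python3 -m jog '[{"tx":0.1,"ty":0,"tz":0.45,"ax":0,"ay":0,"az":0,"jaw":1},{"tx":0,"ty":0,"tz":0,"ax":0,"ay":0,"az":0,"jaw":1},{"tx":0,"ty":0,"tz":0,"ax":0,"ay":0,"az":0,"jaw":1},{"tx":0,"ty":0,"tz":0,"ax":0,"ay":0,"az":0,"jaw":1},{"tx":0,"ty":0,"tz":0,"ax":0,"ay":0,"az":0,"jaw":1}]'
python3 fit.py w9 0; python3 -c "
from h import *
c=cap('wrist')
r=place_of('pin_tail','wrist'); print(r[:1])
for n in ['side','top']:
    c=cap(n); r=place_of('pin_tail',n); print(n,r[:1], inrail(dep(c,r[0]['centre'])) if r else '')"
```

```text
time_s: 16.77
eef_pos: [509.9, 106.3, 56.1]
ee_rot: [-0.0, 0.994, -0.113, -0.0]
force: [-0.5, -0.4, -3.2]
grip_width: 0.348
grip_force: 80.0
jamb- 3074 x -0.17 slope 0.003 z 79.15 slope -0.003 rms 0.65 y [-38.85 -17.26] ymid -28.05429323827608
jamb+ 3027 x -0.17 slope 0.003 z 79.17 slope 0.015 rms 0.98 y [17.61 38.26] ymid 27.932903216846682
strap 4140 x -0.13 slope -0.002 z 79.22 slope -0.001 rms 0.69 y [-14.41  14.82] ymid 0.20487350245692326
TCP rail [-85.12  -0.18  56.12] err to plan [ 0.29 -0.14  0.68]
TCP [509.88 106.3   56.15] toolx yaw -0.22718776183598557 shift tool [ 0.3   0.1  -0.65] turn [-0. -0. -0.]
[-0.33 -0.28 -3.4 ]
crest z pct [89.05 89.48 89.75] near edge x (z>82) [-9.33]
crest z pct [89.11 89.5  89.81] near edge x (z>82) [-9.29]
crest z pct [89.1  89.51 89.82] near edge x (z>82) [-9.28]
[]
side [{'centre': [191.7, 244.9], 'conf': 0.57}] [41.78 73.63 86.06]
top [{'centre': [197.1, 170.4], 'conf': 0.62}] [ 14.   112.97  86.55]
```

The three knuckles line up within about 0.1 mm. The measured force is only the strap's weight, and the tail in both fixed cameras is still at the home end. Handing in.

```bash
python3 -c "
from rig import *
print(finish_job())"
```

```text
the job is handed in; nothing more can be done
None
```

The pin is pushed home on its catch, and the strap is held in the gripper with its knuckle in line in the gap (within about 0.1 mm by the wrist camera). Nothing leans on the rail and the job is handed in, though no verdict came back.

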